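# Space and seat the tile of a test cell

### The job

Take the flat steel spacer out of the foam case and lower it upright, all the way down, into the one gap beside the cell's white tile that is wide enough for it, and let it go there. Then press the sprung tile down with the fingers until it is flush with the bars around it, and finish while holding it pressed flush; leave everything else where it is.

Things in the scene. Friction and masses are not known exactly. Their poses are not given: they have to be found in the camera images.
- spacer_mid (a point): Centre, half-way up, of the loose flat steel spacer: a plate 40 mm wide (x), 10 mm thick (y), 75 mm tall (z, up), about 0.2 kg; the lowest 8 mm of its foot is 7 mm thick, bevelled. At first it stands upright in a slot of the foam case, foot 16 mm above the counter, 45 mm showing above the foam. Grip it from above across its thickness near the top.
- case: Black case, mm: 180 (its x) by 110 (its y), 50 high, open, filled with dark foam whose top is 46 above the counter; its open lid lies flat on the counter on its -y side (14 high, 105 wide). Does not move. Origin at the centre of its underside. The spacer's slot is at x -35, y 0 and runs along x (so the spacer starts parallel to the case).
- tile_top (a point): Centre of the upper face of the test cell's white ceramic tile, in mm: 140 (x) by 70 (y), 12 thick; x along its length, z up. Springs hold the face 48 above the counter, 8 proud of the four steel bars along its long sides. It moves only straight down; flush, the face is 40 above the counter.
- thin_bar: The thin one of the cell's four fixed bars, in mm: 66 (its x, along the tile) by 15 (y), top 40 above the counter; origin under its centre, 10 above the counter. It takes any of the four places. The wide gap, 13.5 across, 66 or more long, floor 10 above the counter, lies between it and the tile: in the tile's frame its middle is at |x| 36, |y| 41.75, with the signs of this bar's x and y.
- tile (a joint): How far the tile is pressed down: 0 up, 0.008 m flush with the bars, where it meets a hard stop. Pressing needs about 4 N to start and 9 N at the stop; it springs back when let go.
- cell: Aluminium base plate of the test cell, in mm: 156 by 156, 10 thick, fixed; origin at the centre of its underside, directly below the tile's centre, axes parallel to the tile's. Four steel bars stand on it, two on each long side of the tile, centred at x +-36, y +-56; three are 30 thick and leave only 6 mm gaps to the tile, the fourth is 15 thick.
- fitting0: bystander: turned brass fitting, diameter 27 mm, 74 mm tall, standing in the case foam at case x 20, y -26 mm; top about 90 mm above the counter. Origin at the centre of its foot. Leave it.
- fitting1: bystander: turned brass fitting, diameter 27 mm, 74 mm tall, standing in the case foam at case x 20, y 26 mm; top about 90 mm above the counter. Origin at the centre of its foot. Leave it.
- fitting2: bystander: turned brass fitting, diameter 27 mm, 74 mm tall, standing in the case foam at case x 62, y 0 mm; top about 90 mm above the counter. Origin at the centre of its foot. Leave it.
- meter: bystander: blue handheld meter lying on the counter, 150 by 75 by 28 mm. Leave it.
- driver: bystander: screwdriver, 160 mm long, lying between the case and the cell. Leave it.
- jar: bystander: small grey jar, diameter 52 mm, 60 mm tall. Leave it.
- collar: bystander: steel collar, diameter 48 mm, 18 mm high, lying nearest the robot. Leave it.
- spacer: The same spacer; origin at the centre of its foot.
There are look-alikes about, which are no part of the job. What is shaped like the cell but green or orange is not meant. Leave any red look-alike of the spacer alone.

How it is judged (in metres and radians):
On the way, in this order (a step that is already met when the one before it is completed fails the run):
1. the spacer stands fully down in the wide gap, let go, with the tile still up (height (world z) of spacer_mid below 0.0525 m and angle between spacer_mid's own z axis and vertical below 0.2 rad and angle between the y axis of spacer_mid and the y axis of tile_top, either way round below 0.2 rad and y of spacer_mid in the frame of tile_top between -0.052 and 0.052 m and x of spacer_mid in the frame of thin_bar between -0.024 and 0.024 m and y of spacer_mid in the frame of thin_bar between -0.024 and 0.024 m and linear speed of spacer below 0.03 m/s and contact force between the fingers and spacer below 0.1 N and value of joint tile below 0.003 m), for 0.2 s.
2. the tile is pressed flush by the fingers (value of joint tile above 0.0065 m and contact force between the fingers and tile above 4 N), for 0.2 s.
At the end, for the whole second after the job is handed in: The spacer stands in the wide gap, foot on the base (within 5 mm), upright within 0.2 rad, within 24 mm of the middle of the thin bar lengthwise, at rest, not held; the tile is within 1.5 mm of flush and the fingers press on it with over 4 N (all of step 2 and height (world z) of spacer_mid below 0.0525 m and angle between spacer_mid's own z axis and vertical below 0.2 rad and angle between the y axis of spacer_mid and the y axis of tile_top, either way round below 0.2 rad and y of spacer_mid in the frame of tile_top between -0.052 and 0.052 m and x of spacer_mid in the frame of thin_bar between -0.024 and 0.024 m and y of spacer_mid in the frame of thin_bar between -0.024 and 0.024 m and linear speed of spacer below 0.03 m/s and contact force between the fingers and spacer below 1 N); the arm keeps its last pose, push and grip.
It fails at once if a brass fitting in the case is moved by more than 30 mm (distance of any of fitting0, fitting1, fitting2 from where it was at the start of the episode above 0.03 m).
It fails at once if the meter, screwdriver, jar or collar is moved by more than 30 mm (distance of any of meter, driver, jar, collar from where it was at the start of the episode above 0.03 m).
It also fails if it takes over 43 s, if anything falls off the work surface, if the arm or the gripper's body presses on something with over 40 N, if the wrist force passes 120 N, or if a joint passes its speed limit or range.

### The arm

A 7-joint arm with a two-finger parallel gripper is mounted at the origin on the work surface. World frame = base frame: x ahead of the robot, y to its left, z up, the work surface at z = 0. Lengths are in m, angles in degrees, forces in N, time in s.
With the tool pointing down it reaches from about 0.425 to 0.875 m from the base axis. Payload 4.7 kg.
Tool frame: the origin (TCP) lies on the centre line of the jaws, within the pads' length; the fingertips stand 19 mm ahead of it and the grasp point (between the pads) is the TCP; z points along the fingers, x is the direction in which the jaws open and shut, and the axes are right-handed (so a half turn about z gives the same grasp; the last joint's range is limited). The gripper opens to 85 mm and grips with 20 to 120 N. Pads are 22 mm wide; open, the fingers measure 114 mm over their backs; the gripper's body (76 mm by 85 mm) begins 54 mm behind the grasp point. The pads swing forward as they close: fully open they stand 13 mm farther back than shut.
Start: joints at [-62.504, 18.392, -4.016, 83.108, 1.295, 78.541, -3.26], TCP at [0.292, 0.581, 0.25] pointing down, gripper open.
Joint ranges: [-163.93, 163.93], [-17.29, 119.83], [-79.2, 71.16], [3.27, 140.29], [-89.18, 269.18], [5.43, 117.66], [-154.24, 154.24]. Speed limits (degrees/s): [147.25, 147.25, 180, 180, 180, 180, 180].

### API

Orientations are given as a 3x3 rotation matrix whose columns are the frame's x, y, z axes.
In Python, from bench import status, imaging, robot gives the robot as it stands.
- The arm moves only by the shell command python3 -m pendant 'ROWS' [FORCE]. ROWS is JSON, a list of rows, each a list of 5 numbers: the gripper's target within -1 to 1 (fully open at 1, half-way at 0, shut at -1), then the shift along the tool's x, y, z in m, then the turn about the tool's z in rad. A call has 1 to 8 rows; each row shifts and turns the commanded pose from where the row before left it, along the tool's axes as they then stand; what a row does not reach is not made up. A row lasts 1/8 s, in which the tool goes at most 62.5 mm and 10.7 degrees, less where a joint would pass 70% of its speed; a pose out of reach is approached as far as the arm can. A call with a gripper value outside its range is refused whole. The fingers move at their own pace and stop on an object; FORCE is the grip in N (left out, the last holds). Time passes only in rows, so rows that do not move let the fingers close. It gives the time, the measured TCP pose, the force and the opening at its end, in the units of the state.
- status.sense(): the state, without advancing time (a new reading comes with each control period).
- imaging.read_camera(name): name is "side" or "top"; returns the picture (420x560x3 uint8, red, green, blue); there is no depth.
- imaging.camera_params(name): a dict with "vertical_fov" (degrees; the focal length in pixels is half the picture's height over the tangent of half this angle, whatever the lens; pixels are square), "cx", "cy" (the principal point, pixels), "position" and "orientation" of the camera in the world. Camera axes: x right, y down, z forward; pixel columns grow to the right and rows downward; lengths in m; the calibration is good to about 2 mm. A picture is of the moment at which its call begins. camera_params takes no time and is no camera call.
- robot.job_done(): hands the job in, once; it reports no verdict.
The state is a dict: "time_s": time; "joint_positions": joint angles; "dq": joint speeds; "joint_efforts": joint torques, N m; "ee_pos": TCP position; "orientation": TCP orientation; "wrist_force": force on the tool from outside, world axes, zero at the start; "moment": the same for the moment, N m; "gripper_width": opening from 0.0 (shut) to 1.0 (fully open).
Only numpy, scipy, OpenCV 4.12 (cv2) and the standard library are available. Lean on these libraries where they do the work, as an engineer would, in place of code of your own. Each camera call takes 0.05 s, during which the arm holds its last target.

## Working session

There is one attempt and no reset: what is moved stays moved. The work goes in short steps, Python scripts to look and compute and a shell command to move; the robot and the scene stay as the last step left them, time stands still between calls to the robot, and variables do not carry over. Pictures are saved under pics/ and viewed, and the job is handed in when it is done.

```bash
ls; mkdir -p pics
python3 - <<'E'
from bench import status, imaging, robot
import cv2
s=status.sense(); print(s)
for n in("side","top"):
    im=imaging.read_camera(n); cv2.imwrite(f"pics/{n}0.png",im[:,:,::-1]); print(imaging.camera_params(n))
E
```

```text
pics
{'time_s': 0.0, 'joint_positions': array([-62.50348588,  18.43946862,  -4.01500373,  83.17467651,
         1.29444561,  78.54104255,  -3.25807683]), 'dq': array([ 0.02516485,  0.14242886, -0.06787023,  0.11046601, -0.00050146,
        0.10569334,  0.11257273]), 'joint_efforts': array([ 5.75859885e-04, -4.93582213e+01, -3.81826479e-01, -3.14330828e+01,
        1.31452506e-02,  1.17322215e-02, -1.82223670e-05]), 'ee_pos': array([0.2917625 , 0.58027849, 0.24922073]), 'orientation': array([[ 4.49091491e-01,  8.93485438e-01, -7.78101941e-04],
       [ 8.93483715e-01, -4.49092155e-01, -1.75719469e-03],
       [-1.91946734e-03,  9.39197684e-05, -9.99998153e-01]]), 'wrist_force': array([-0.36887423,  0.40549707, -0.30778708]), 'moment': array([ 0.04099763,  0.02171064, -0.02732414]), 'gripper_width': 0.9998367898042104}
{'vertical_fov': 50.828071877339, 'cx': 278.67834733995153, 'cy': 210.18544520179427, 'position': array([ 0.06414736, -0.55236948,  0.65515821]), 'orientation': array([[ 0.79710532, -0.35274561,  0.49009554],
       [-0.60375344, -0.47934426,  0.63695437],
       [ 0.01024163, -0.80361658, -0.59505924]])}
{'vertical_fov': 49.50019565812394, 'cx': 274.82327885316386, 'cy': 214.93186720329362, 'position': array([0.49884603, 0.04762798, 0.95760723]), 'orientation': array([[-3.43050315e-03, -9.96160418e-01,  8.74794472e-02],
       [-9.99994101e-01,  3.40233201e-03, -4.71132874e-04],
       [ 1.71689797e-04, -8.74805474e-02, -9.96166213e-01]])}
```

View pics/top0.png

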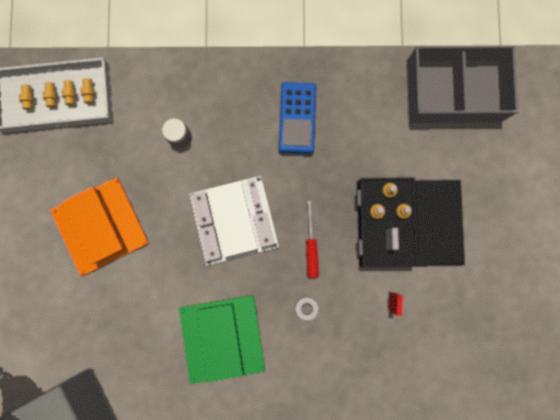

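View pics/side0.png

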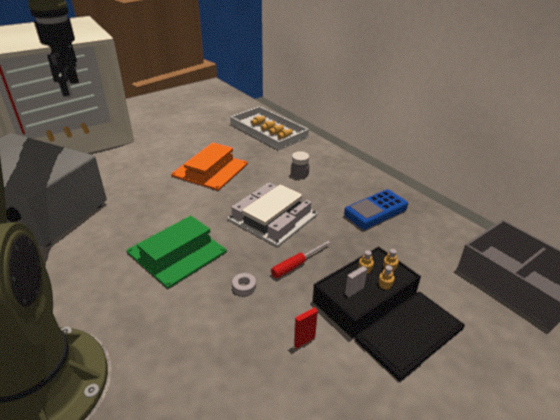

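Top view: white-tile cell at about (234,220), with green (222,340) and orange (100,226) decoys. The case is at (386,223), the steel spacer in its foam at (392,239), and the red look-alike at (397,304). The grey spacer in the foam and the white-tile cell fit the description. I'll confirm with enlarged crops.

Run:
```python
import cv2, numpy as np
t=cv2.imread('pics/top0.png'); s=cv2.imread('pics/side0.png')
a=cv2.resize(t[170:270,180:285],(400,380),interpolation=cv2.INTER_CUBIC)
b=cv2.resize(t[170:275,350:470-15],(400,380),interpolation=cv2.INTER_CUBIC)
cv2.imwrite('pics/c1.png',np.hstack([a,b]))
a=cv2.resize(s[175:245,220:325],(400,267),interpolation=cv2.INTER_CUBIC)
b=cv2.resize(s[240:340,300:430],(400,308),interpolation=cv2.INTER_CUBIC)
cv2.imwrite('pics/c2.png',np.hstack([cv2.copyMakeBorder(a,0,41,0,0,0),b]))
```

```text
(no output)
```

View pics/c1.png

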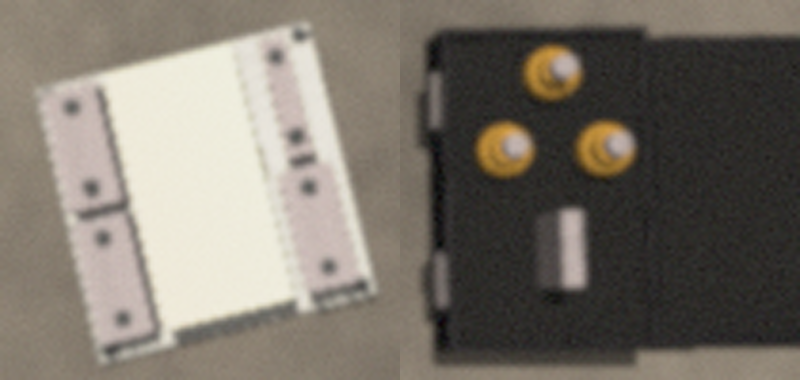

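View pics/c2.png

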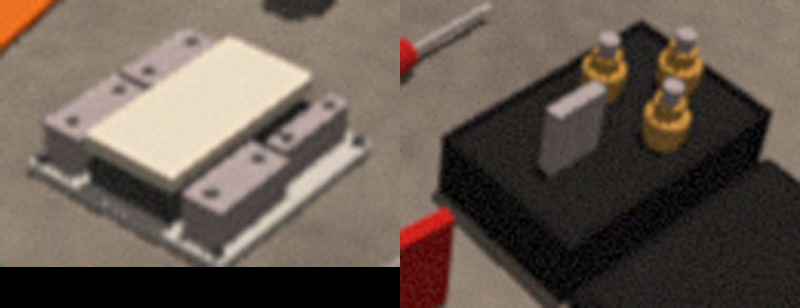

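The crops confirm both. The steel-grey spacer stands in the foam beside the brass fittings, at about (392,239). The cell has the cream tile, and its thin bar is at the upper right (world +x, −y side), with the wide gap on its left at about (246,192). Next I'll measure.

```bash
cat > h.py <<'E'
import numpy as np, cv2
from bench import status, imaging
P={n:imaging.camera_params(n) for n in('side','top')}
def ray(n,uv):
    p=P[n]; f=210/np.tan(np.radians(p['vertical_fov'])/2)
    d=np.array([(uv[0]-p['cx'])/f,(uv[1]-p['cy'])/f,1.]); return p['position'],p['orientation']@d
def on(n,uv,z):
    o,d=ray(n,uv); return (o+d*(z-o[2])/d[2])
def proj(n,X):
    p=P[n]; f=210/np.tan(np.radians(p['vertical_fov'])/2)
    c=p['orientation'].T@(np.asarray(X)-p['position']); return np.array([p['cx']+f*c[0]/c[2],p['cy']+f*c[1]/c[2]])
def quad(mask):
    cs,_=cv2.findContours(mask,cv2.RETR_EXTERNAL,cv2.CHAIN_APPROX_NONE)
    c=max(cs,key=cv2.contourArea); return c
E
python3 - <<'E'
from h import *
for n in('top','side'):
    im=cv2.imread(f'pics/{n}0.png').astype(int)
    if n=='top':
        for r in (185,200,215,235,245): print(r,[tuple(im[r,c,::-1]) for c in range(200,276,3)])
    else:
        for r in (200,210): print(r,[tuple(im[r,c,::-1]) for c in range(232,312,4)])
im=cv2.imread('pics/top0.png').astype(int)
for r in (232,238,244): print(r,[tuple(im[r,c,::-1]) for c in range(380,406)])
E
```

```text
185 [(np.int64(142), np.int64(130), np.int64(115)), (np.int64(143), np.int64(133), np.int64(118)), (np.int64(139), np.int64(129), np.int64(115)), (np.int64(131), np.int64(123), np.int64(108)), (np.int64(126), np.int64(118), np.int64(104)), (np.int64(134), np.int64(126), np.int64(113)), (np.int64(153), np.int64(145), np.int64(131)), (np.int64(184), np.int64(178), np.int64(159)), (np.int64(220), np.int64(217), np.int64(194)), (np.int64(235), np.int64(232), np.int64(217)), (np.int64(237), np.int64(236), np.int64(221)), (np.int64(238), np.int64(237), np.int64(222)), (np.int64(238), np.int64(237), np.int64(220)), (np.int64(238), np.int64(236), np.int64(221)), (np.int64(220), np.int64(217), np.int64(201)), (np.int64(227), np.int64(223), np.int64(215)), (np.int64(213), np.int64(207), np.int64(193)), (np.int64(121), np.int64(119), np.int64(112)), (np.int64(166), np.int64(156), np.int64(151)), (np.int64(225), np.int64(221), np.int64(212)), (np.int64(231), np.int64(227), np.int64(219)), (np.int64(181), np.int64(177), np.int64(162)), (np.int64(136), np.int64(125), np.int64(110)), (np.int64(140)
[... 9709 characters left out ...]
71), np.int64(73)), (np.int64(86), np.int64(80), np.int64(81)), (np.int64(123), np.int64(111), np.int64(106)), (np.int64(163), np.int64(150), np.int64(145)), (np.int64(183), np.int64(170), np.int64(167)), (np.int64(186), np.int64(172), np.int64(168)), (np.int64(193), np.int64(179), np.int64(174)), (np.int64(179), np.int64(164), np.int64(162)), (np.int64(138), np.int64(127), np.int64(123)), (np.int64(80), np.int64(72), np.int64(70)), (np.int64(54), np.int64(49), np.int64(44)), (np.int64(42), np.int64(41), np.int64(41)), (np.int64(43), np.int64(39), np.int64(39)), (np.int64(46), np.int64(45), np.int64(46)), (np.int64(43), np.int64(39), np.int64(42)), (np.int64(43), np.int64(39), np.int64(38))]
```

```bash
cat > tile.py <<'E'
from h import *
import sys
def subedge(prof,thr,d):   # first crossing below thr going outward
    for i in range(len(prof)-1):
        if prof[i]>=thr>prof[i+1]: return d[i]+(prof[i]-thr)/(prof[i]-prof[i+1])*(d[i+1]-d[i])
    return None
def edges(n,im,guess,z,L=.14,W=.07,chan=2,thr=None):
    # guess: cx,cy,yaw ; sample profiles outward from inside the face, in the plane z
    g=im.astype(np.float32)
    g=g.sum(2)/3
    c=np.array(guess[:2]); a=guess[2]; ex=np.array([np.cos(a),np.sin(a)]); ey=np.array([-np.sin(a),np.cos(a)])
    out={}
    for name,u,v,h,hl in(('+x',ex,ey,L/2,W/2),('-x',-ex,ey,L/2,W/2),('+y',ey,ex,W/2,L/2),('-y',-ey,ex,W/2,L/2)):
        pts=[]
        for t in np.linspace(-.8,.8,33)*hl:
            d=np.arange(-.012,.010,.0005)
            px=np.array([proj(n,[*(c+u*(h+x)+v*t),z]) for x in d],np.float32)
            pr=cv2.remap(g,px[None,:,0],px[None,:,1],cv2.INTER_LINEAR)[0]
            i=np.argmin(np.gradient(pr)); 
            if thr: e=subedge(pr,thr,d)
            else:
                gr=-np.gradient(pr); 
                w=np.clip(gr[max(0,i-4):i+5],0,None); e=(w*d[max(0,i-4):i+5]).sum()/w.sum()
            if e is not None: pts.append((t,e))
        p=np.array(pts); 
        k=np.abs(p[:,1]-np.median(p[:,1]))<.002
        f=np.polyfit(p[k,0],p[k,1],1); out[name]=(np.round(np.polyval(f,0)*1e3,2),np.round(np.degrees(f[0]),2),int(k.sum()))
    return out
if __name__=='__main__':
  for n,lo in(('side',(205,28)),('top',(229,15))):
    im=cv2.imread(f'pics/{n}0.png'); b=cv2.GaussianBlur(im,(3,3),0).astype(int)
    m=((b[:,:,2]>lo[0])&(b[:,:,2]-b[:,:,0]>=lo[1])).astype(np.uint8)
    r=(slice(165,275),slice(180,330)); mm=np.zeros_like(m); mm[r]=m[r]
    if n=='top': mm=cv2.morphologyEx(mm,cv2.MORPH_OPEN,np.ones((5,5),np.uint8))
    c=quad(mm).reshape(-1,2)
    w=np.array([on(n,p,.048)[:2] for p in c],np.float32)
    rc=cv2.minAreaRect(w*1000); print(n,len(c),rc)
E
python3 tile.py
```

```text
side 115 ((572.9901733398438, 133.94369506835938), (137.3865509033203, 69.53277587890625), 13.771846771240234)
top 189 ((572.2256469726562, 133.63821411132812), (135.4419403076172, 67.27291870117188), 14.375009536743164)
```

Run:
```python
from tile import *
g=(.5726,.1338,np.radians(14.))
for n in('side','top'):
    print(n,edges(n,cv2.imread(f'pics/{n}0.png'),g,.048))
# spacer top face, z=.091 ; case rim lines
for n in('top','side'):
    im=cv2.imread(f'pics/{n}0.png')
    gq=cv2.cvtColor(im,cv2.COLOR_BGR2GRAY)
    r=(slice(215,262),slice(378,410)) if n=='top' else (slice(262,300),slice(340,372))
    m=np.zeros_like(gq); m[r]=(gq[r]>(125 if n=='top' else 140))*255
    c=quad(m).reshape(-1,2); w=np.array([on(n,p,.091)[:2] for p in c],np.float32)*1000
    print(n,len(c),cv2.minAreaRect(w),cv2.minAreaRect(c.astype(np.float32)))
```

```text
side {'+x': (np.float64(0.79), np.float64(-0.11), 33), '-x': (np.float64(0.37), np.float64(-0.25), 33), '+y': (np.float64(-0.4), np.float64(-0.27), 28), '-y': (np.float64(1.52), np.float64(0.29), 33)}
top {'+x': (np.float64(0.36), np.float64(0.04), 33), '-x': (np.float64(1.19), np.float64(-0.13), 33), '+y': (np.float64(1.51), np.float64(0.01), 33), '-y': (np.float64(-1.48), np.float64(-0.11), 25)}
top 47 ((530.1502685546875, -180.59249877929688), (38.283687591552734, 11.1181001663208), 2.545037269592285) ((394.7157287597656, 238.02029418945312), (20.234161376953125, 5.842257976531982), 85.91438293457031)
side 34 ((529.8894653320312, -182.04583740234375), (38.450565338134766, 8.372886657714844), 0.13872893154621124) ((356.95587158203125, 271.9264831542969), (3.944467544555664, 17.835853576660156), 59.03623962402344)
```

The two cameras agree on the tile to about 2.5 mm in y: centre near (0.5726, 0.134), yaw 14.0°. The spacer top is near (0.530, -0.181). I'll refine this later by viewing the held spacer with the same cameras. First, move over the spacer.

```bash
python3 - <<'E'
from tile import *
for n in('top','side'):
    print(n,edges(n,cv2.imread(f'pics/{n}0.png'),(.530,-.181,np.radians(1.5)),.091,.04,.01))
im=cv2.imread('pics/top0.png').max(2); m=np.zeros_like(im); m[165:280,340:480]=(cv2.GaussianBlur(im,(3,3),0)[165:280,340:480]<75)*255
m=cv2.morphologyEx(m,cv2.MORPH_CLOSE,np.ones((9,9),np.uint8))
print(cv2.minAreaRect(quad(m)))
E
python3 -m pendant '[[1,-0.041,0.04,0,0],[1,-0.041,0.04,0,0],[1,-0.041,0.04,0,0],[1,-0.041,0.04,0,0],[1,-0.041,0.04,0,0],[1,-0.041,0.04,0,0],[1,-0.041,0.04,0,0],[1,-0.041,0.04,0,0]]' 40
```

```text
top {'+x': (np.float64(0.38), np.float64(-1.62), 33), '-x': (np.float64(1.55), np.float64(2.45), 33), '+y': (np.float64(0.8), np.float64(0.54), 33), '-y': (np.float64(1.02), np.float64(-0.73), 33)}
side {'+x': (np.float64(0.04), np.float64(-7.4), 19), '-x': (np.float64(0.12), np.float64(2.83), 33), '+y': (np.float64(-0.09), np.float64(-1.18), 33), '-y': (np.float64(1.18), np.float64(1.72), 33)}
((409.0, 223.5), (91.0, 108.0), 90.0)
time_s: 1.1
ee_pos: [0.4307, 0.142, 0.2501]
orientation: [[0.449, 0.894, 0.0], [0.894, -0.449, 0.0], [0.0, -0.0, -1.0]]
wrist_force: [0.9, -0.3, -0.1]
gripper_width: 0.995
```

```bash
python3 -m pendant '[[1,-0.041,0.039,0,0],[1,-0.041,0.039,0,0],[1,-0.041,0.039,0,0],[1,-0.041,0.039,0,0],[1,-0.041,0.039,0,0],[1,-0.041,0.039,0,0]]'
python3 -m pendant '[[1,0,0,0,-0.167],[1,0,0,0,-0.167],[1,0,0,0,-0.167],[1,0,0,0,0]]'
python3 - <<'E'
from h import *
for n in('side','top'): cv2.imwrite(f"pics/{n}1.png",imaging.read_camera(n)[:,:,::-1])
E
```

```text
time_s: 1.85
ee_pos: [0.5293, -0.1824, 0.2502]
orientation: [[0.449, 0.894, 0.0], [0.894, -0.449, 0.0], [0.001, 0.0, -1.0]]
wrist_force: [0.1, 0.2, 0.8]
gripper_width: 0.998
time_s: 2.35
ee_pos: [0.5289, -0.1809, 0.2499]
orientation: [[-0.033, 0.999, -0.001], [0.999, 0.033, 0.0], [0.0, -0.001, -1.0]]
wrist_force: [0.2, 0.1, 1.0]
gripper_width: 1.0
```

View pics/side1.png

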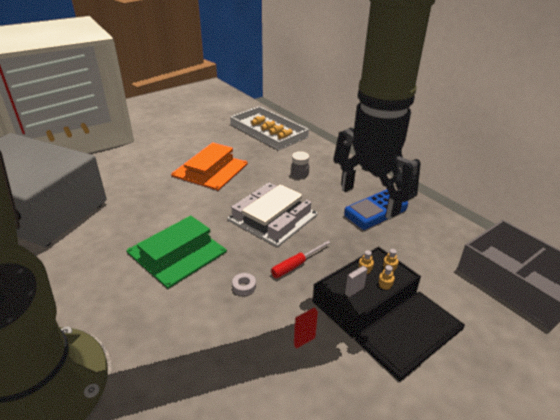

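The open gripper is above the spacer (spacer at about (357,280), fingertips at about (347,190) and (398,208)). Descending and gripping.

```bash
python3 -m pendant '[[1,0,0,0.045,0],[1,0,0,0.045,0],[1,0,0,0.04,0],[1,0,0,0.026,0],[1,0,0,0.01,0],[1,0,0,0,0]]'
python3 -m pendant '[[-0.3,0,0,0,0],[-0.6,0,0,0,0],[-1,0,0,0,0],[-1,0,0,0,0],[-1,0,0,0,0],[-1,0,0,0,0],[-1,0,0,0,0],[-1,0,0,0,0]]' 50
```

```text
time_s: 3.2
ee_pos: [0.5291, -0.1809, 0.0843]
orientation: [[-0.034, 0.999, -0.001], [0.999, 0.034, -0.0], [-0.0, -0.001, -1.0]]
wrist_force: [1.2, 0.4, 0.1]
gripper_width: 0.997
time_s: 4.2
ee_pos: [0.5294, -0.1811, 0.0847]
orientation: [[-0.035, 0.999, 0.001], [0.999, 0.035, -0.0], [-0.0, 0.001, -1.0]]
wrist_force: [-0.2, -0.0, 4.4]
gripper_width: 0.11
```

```bash
python3 -m pendant '[[-1,0,0,-0.008,0],[-1,0,0,-0.015,0],[-1,0,0,-0.02,0],[-1,0,0,-0.025,0],[-1,0,0,-0.03,0],[-1,0,0,-0.02,0],[-1,0,0,-0.012,0],[-1,0,0,0,0]]'
python3 - <<'E'
from h import *
for n in('side','top'): cv2.imwrite(f"pics/{n}2.png",imaging.read_camera(n)[:,:,::-1])
s=status.sense(); print(s['ee_pos'],s['wrist_force'])
E
```

```text
time_s: 5.2
ee_pos: [0.5293, -0.181, 0.2151]
orientation: [[-0.035, 0.999, 0.001], [0.999, 0.035, 0.0], [0.0, 0.001, -1.0]]
wrist_force: [-0.0, -0.4, -2.5]
gripper_width: 0.108
[ 0.52858293 -0.18066643  0.21354931] [ 0.39239455 -0.75811618 -2.84329187]
```

View pics/side2.png

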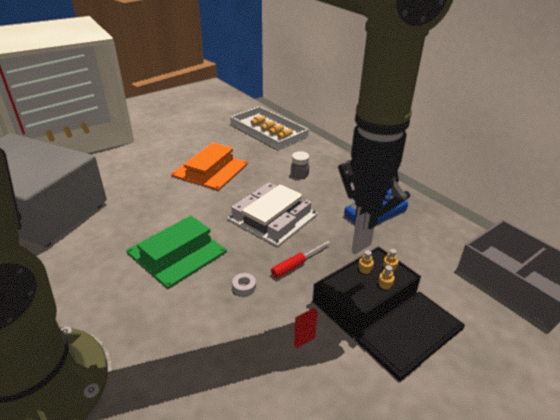

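The spacer is held, foot at about (362,248). Now carrying it over the gap and turning it.

```bash
python3 -m pendant '[[-1,0.025,0.009,0,0],[-1,0.047,0.0165,0,0],[-1,0.055,0.0195,0,0],[-1,0.055,0.0195,0,0],[-1,0.05,0.0165,0,0],[-1,0.033,0.012,0,0],[-1,0.015,0.005,0,0],[-1,0,0,0,-0.105]]'
python3 -m pendant '[[-1,0,0,0.03,-0.104],[-1,0,0,0.035,0],[-1,0,0,0.02,0],[-1,0,0,0,0],[-1,0,0,0,0]]'
python3 - <<'E'
from h import *
for n in('side','top'): cv2.imwrite(f"pics/{n}3.png",imaging.read_camera(n)[:,:,::-1])
s=status.sense(); print(s['ee_pos'],s['wrist_force'],s['orientation'])
a=cv2.imread('pics/side3.png')[120:260,200:340]; b=cv2.imread('pics/top3.png')[150:290,170:310]
cv2.imwrite('pics/c3.png',np.hstack([cv2.resize(x,(400,400),interpolation=cv2.INTER_CUBIC) for x in(a,b)]))
E
```

```text
time_s: 6.3
ee_pos: [0.6168, 0.1031, 0.213]
orientation: [[-0.144, 0.99, -0.002], [0.99, 0.144, -0.001], [-0.001, -0.002, -1.0]]
wrist_force: [0.2, -0.3, -2.8]
gripper_width: 0.105
time_s: 6.92
ee_pos: [0.6182, 0.1021, 0.1306]
orientation: [[-0.241, 0.97, 0.002], [0.97, 0.241, 0.0], [-0.0, 0.002, -1.0]]
wrist_force: [0.5, -0.2, -2.1]
gripper_width: 0.105
[0.61836075 0.10239044 0.1310362 ] [ 0.59841646 -0.17143257 -2.30219923] [[-2.41681911e-01  9.70351398e-01  2.83181494e-03]
 [ 9.70355529e-01  2.41681010e-01  6.61212372e-04]
 [-4.27875460e-05  2.90767035e-03 -9.99995772e-01]]
```

View pics/c3.png

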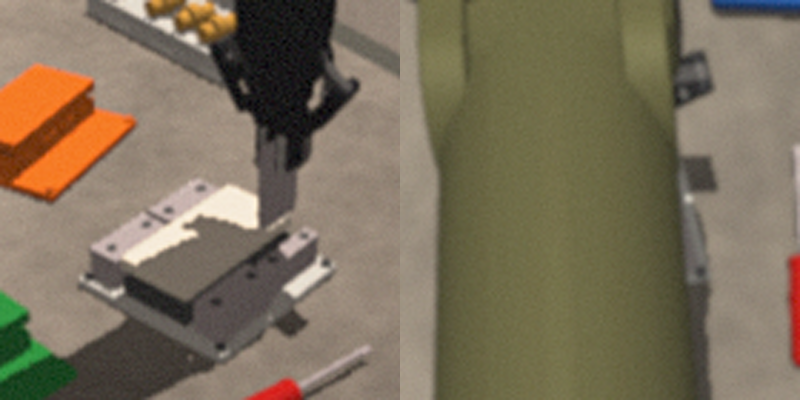

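Run:
```python
from h import *
g=cv2.cvtColor(cv2.imread('pics/side3.png'),cv2.COLOR_BGR2GRAY).astype(int)
for r in range(168,202,2): print(r,g[r,284:310])
t=np.array([.6182,.1022]); ex=np.array([.970,.2415]); ey=np.array([-.2415,.970])
for z in(.11,.09,.0703,.0623):
    print(z,[np.round(proj('side',[*(t+sx*.02*ex+sy*(.005 if z>.065 else .0035)*ey),z]),1) for sx,sy in((-1,1),(-1,-1),(1,-1))])
```

```text
168 [152 148 147 148 142 102  64  70  66  37  24  28  50  72  81  70  42  19
  23  18  14  27  36  50  63 119]
170 [148 149 150 154 149  94  54  67  70  69  71  75  65  76  86  75  47  21
  25  15  24  31  45  55  67 122]
172 [146 148 153 153 147 101  57  71  80  80  81  82  71  73  79  70  42  25
  23  21  23  29  46  50  74 120]
174 [150 143 146 146 139 103  68  75  80  79  80  78  77  78  83  70  39  30
  19  16  10  35  49  53 100 138]
176 [140 142 147 145 117  83  69  78  81  77  81  75  63  79  80  66  39  14
  25  25  26  39  69 100 135 145]
178 [143 147 147 146 146 123  84  80  80  82  83  80  61  75  79  59  36  27
  34  52  68 105 137 151 152 146]
180 [143 149 149 149 152 145 113  84  78  84  81  81  75  79  83  78  68  67
  80  93 134 149 151 148 145 143]
182 [143 143 145 149 150 146 113  88  86  80  80  84  79  81  82  79  84  82
  78  94 132 146 148 146 145 140]
184 [147 145 146 148 147 146 116  86  79  83  76  81  78  81  79  81  82  83
  83  98 136 145 145 144 146 140]
186 [204 186 167 154 148 136 103  78  80  78  81  83  79  81  77  82  83  81
  82 107 135 144 143 144
[... 390 characters left out ...]
3  78  80  74  71  95 114 129
 130 141 137 141 143 141 141 139]
196 [238 237 237 234 238 227 151  88  76  80  77  78  89 121 153 153 136 127
 136 137 138 132 142 141 139 143]
198 [221 235 239 238 240 238 161  90  77  88 103 140 149 145 139 120 113 115
 130 135 133 132 139 140 136 139]
200 [108 129 136 131 135 133 113 105 105 132 142 136 118 103 105 100 118 128
 132 131 141 149 172 171 163 157]
0.11 [array([289.4, 182. ]), array([292.9, 183.6]), array([303.4, 176.3])]
0.09 [array([289.2, 189.4]), array([292.7, 190.9]), array([303.1, 183.6])]
0.0703 [array([289. , 196.4]), array([292.4, 198. ]), array([302.7, 190.6])]
0.0623 [array([289.4, 199.5]), array([291.8, 200.6]), array([302.1, 193.1])]
```

The spacer silhouette in the side view sits about 0.35 px (0.6 mm) from the TCP-predicted position, so I've corrected for that camera bias. Averaging the two views puts the gap middle about +0.5 mm along tool x. I'll lower in small steps and watch the force.

```bash
python3 -m pendant '[[-1,0.0005,0,0,0],[-1,0,0,0.008,0],[-1,0,0,0.008,0],[-1,0,0,0.006,0],[-1,0,0,0,0]]'
python3 - <<'E'
from h import *
cv2.imwrite("pics/side4.png",imaging.read_camera('side')[:,:,::-1])
s=status.sense(); print(s['ee_pos'],s['wrist_force'],s['moment'])
cv2.imwrite('pics/c4.png',cv2.resize(cv2.imread('pics/side4.png')[150:250,220:330],(770,600)[:2] if 0 else (660,600),interpolation=cv2.INTER_CUBIC))
E
```

```text
time_s: 7.65
ee_pos: [0.6165, 0.1028, 0.1063]
orientation: [[-0.242, 0.97, -0.002], [0.97, 0.242, -0.0], [-0.0, -0.002, -1.0]]
wrist_force: [1.2, -0.7, -2.0]
gripper_width: 0.107
[0.61690453 0.10277904 0.1068564 ] [-0.03484817 -0.35498338 -2.63054686] [ 0.00604678 -0.02101339  0.01595067]
```

View pics/c4.png

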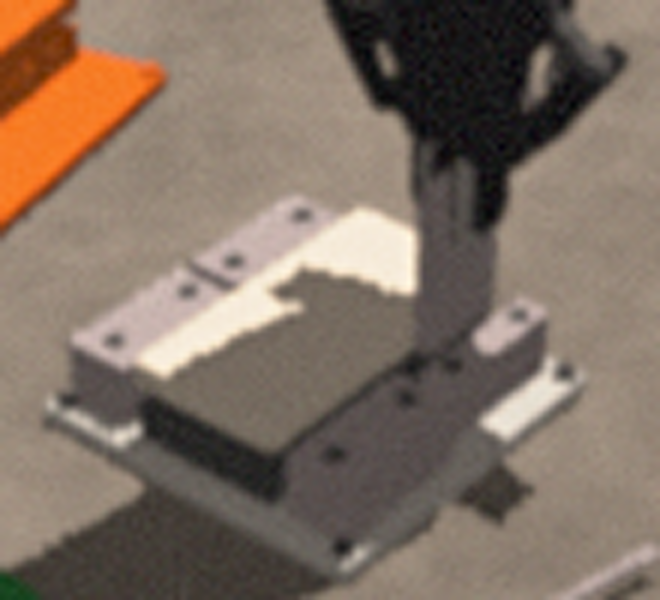

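The foot is between the tile edge and the thin bar, seen at crop (420–480, 340), and the force hasn't changed. Continuing down.

```bash
python3 -m pendant '[[-1,0,0,0.007,0],[-1,0,0,0.005,0],[-1,0,0,0,0]]'
python3 -m pendant '[[-1,0,0,0.007,0],[-1,0,0,0.005,0],[-1,0,0,0,0]]'
```

```text
time_s: 8.07
ee_pos: [0.6166, 0.1028, 0.0946]
orientation: [[-0.242, 0.97, -0.001], [0.97, 0.242, -0.0], [0.0, -0.001, -1.0]]
wrist_force: [-0.5, 0.2, -3.1]
gripper_width: 0.107
time_s: 8.45
ee_pos: [0.6166, 0.1028, 0.0826]
orientation: [[-0.242, 0.97, -0.001], [0.97, 0.242, -0.0], [-0.0, -0.001, -1.0]]
wrist_force: [-0.4, -0.6, -1.9]
gripper_width: 0.107
```

```bash
python3 -m pendant '[[-1,0,0,0.003,0],[-1,0,0,0.001,0],[-1,0,0,0.0007,0],[-1,0,0,0,0]]'
```

```text
time_s: 8.95
ee_pos: [0.6172, 0.1028, 0.0788]
orientation: [[-0.242, 0.97, 0.0], [0.97, 0.242, 0.0], [0.0, 0.0, -1.0]]
wrist_force: [0.0, -0.2, -2.2]
gripper_width: 0.108
```

```bash
python3 -m pendant '[[-1,0,0,0.0007,0],[-1,0,0,0,0]]'
python3 -m pendant '[[-1,0,0,0.0008,0],[-1,0,0,0,0]]'
```

```text
time_s: 9.2
ee_pos: [0.6173, 0.1029, 0.0787]
orientation: [[-0.242, 0.97, 0.0], [0.97, 0.242, 0.0], [0.0, 0.001, -1.0]]
wrist_force: [-2.1, -0.0, 4.4]
gripper_width: 0.106
time_s: 9.45
ee_pos: [0.6174, 0.1029, 0.0787]
orientation: [[-0.242, 0.97, 0.001], [0.97, 0.242, 0.001], [0.001, 0.001, -1.0]]
wrist_force: [-3.7, -0.9, 8.5]
gripper_width: 0.104
```

It bottomed exactly at the predicted height (TCP 0.0787) with a contact force of +8 N. Releasing, then retreating straight up.

```bash
python3 -m pendant '[[-0.8,0,0,-0.001,0],[-0.6,0,0,0,0],[-0.3,0,0,0,0],[-0.3,0,0,0,0],[-0.3,0,0,0,0],[-0.3,0,0,0,0]]'
python3 -m pendant '[[-0.3,0,0,-0.01,0],[-0.3,0,0,-0.03,0],[-0.3,0,0,-0.04,0],[-0.3,0,0,-0.04,0],[-0.3,0,0,-0.02,0],[-0.3,0,0,0,0]]'
python3 - <<'E'
from h import *
for n in('side','top'):cv2.imwrite(f"pics/{n}5.png",imaging.read_camera(n)[:,:,::-1])
cv2.imwrite('pics/c5.png',cv2.resize(cv2.imread('pics/side5.png')[150:250,220:330],(660,600),interpolation=cv2.INTER_CUBIC))
E
```

```text
time_s: 10.2
ee_pos: [0.6171, 0.1029, 0.0781]
orientation: [[-0.242, 0.97, 0.0], [0.97, 0.242, 0.0], [0.0, 0.0, -1.0]]
wrist_force: [0.8, -0.1, 0.1]
gripper_width: 0.352
time_s: 10.95
ee_pos: [0.6179, 0.103, 0.2197]
orientation: [[-0.242, 0.97, 0.003], [0.97, 0.242, 0.001], [0.0, 0.003, -1.0]]
wrist_force: [0.2, 0.3, -1.0]
gripper_width: 0.35
```

View pics/c5.png

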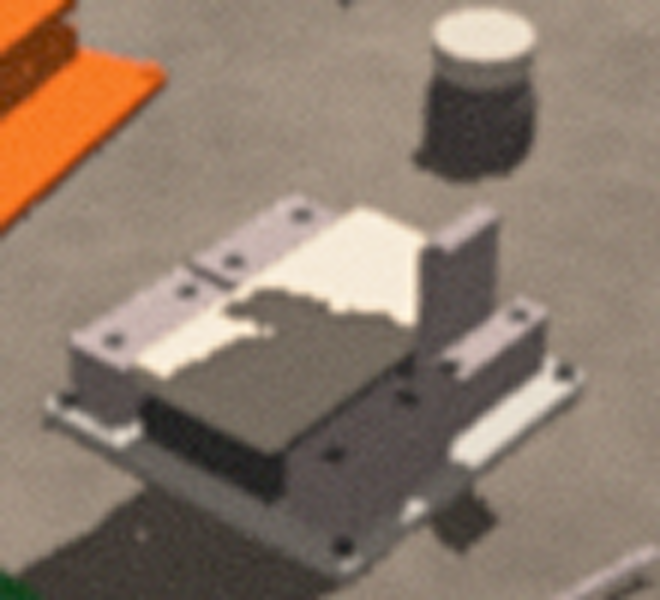

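The spacer stands upright in the wide gap beside the thin bar, at crop (460,290). The tile is still up and the fingers are clear. Now I'll shut the fingers and press the tile at about tile x −25 mm, y +5 mm.

```bash
python3 -m pendant '[[-0.6,0.023,-0.03,0,0],[-1,0.023,-0.031,0,0],[-1,0,0,0,0],[-1,0,0,0,0]]'
python3 -m pendant '[[-1,0,0,0.04,0],[-1,0,0,0.04,0],[-1,0,0,0.035,0],[-1,0,0,0.02,0],[-1,0,0,0.01,0],[-1,0,0,0,0]]'
```

```text
time_s: 11.55
ee_pos: [0.5467, 0.1323, 0.217]
orientation: [[-0.242, 0.97, -0.001], [0.97, 0.242, -0.001], [-0.001, -0.001, -1.0]]
wrist_force: [0.1, 0.0, 1.4]
gripper_width: -0.002
time_s: 12.3
ee_pos: [0.547, 0.132, 0.0724]
orientation: [[-0.241, 0.971, -0.001], [0.971, 0.241, -0.001], [-0.001, -0.001, -1.0]]
wrist_force: [-0.2, -0.3, 0.5]
gripper_width: 0.0
```

```bash
python3 -m pendant '[[-1,0,0,0.004,0],[-1,0,0,0.003,0],[-1,0,0,0,0]]'
python3 -m pendant '[[-1,0,0,0.003,0],[-1,0,0,0.003,0],[-1,0,0,0,0]]'
```

```text
time_s: 12.68
ee_pos: [0.5475, 0.1329, 0.0671]
orientation: [[-0.242, 0.97, 0.002], [0.97, 0.242, 0.001], [0.0, 0.002, -1.0]]
wrist_force: [-0.5, 0.5, 3.8]
gripper_width: 0.003
time_s: 13.05
ee_pos: [0.5475, 0.1329, 0.0613]
orientation: [[-0.242, 0.97, 0.002], [0.97, 0.242, 0.001], [0.0, 0.002, -1.0]]
wrist_force: [-0.5, -1.0, 8.4]
gripper_width: -0.001
```

```bash
python3 -m pendant '[[-1,0,0,0.002,0],[-1,0,0,0.001,0],[-1,0,0,0,0]]'
python3 -m pendant '[[-1,0,0,0.001,0],[-1,0,0,0,0]]'
python3 -m pendant '[[-1,0,0,0.001,0],[-1,0,0,0,0]]'
```

```text
time_s: 13.42
ee_pos: [0.5475, 0.1329, 0.0591]
orientation: [[-0.242, 0.97, 0.001], [0.97, 0.242, 0.001], [0.001, 0.002, -1.0]]
wrist_force: [-3.0, -0.9, 10.5]
gripper_width: 0.003
time_s: 13.68
ee_pos: [0.5476, 0.1329, 0.059]
orientation: [[-0.242, 0.97, 0.001], [0.97, 0.242, 0.001], [0.001, 0.001, -1.0]]
wrist_force: [-6.1, -1.5, 17.4]
gripper_width: -0.0
time_s: 13.92
ee_pos: [0.5476, 0.1329, 0.0589]
orientation: [[-0.242, 0.97, 0.001], [0.97, 0.242, 0.002], [0.001, 0.001, -1.0]]
wrist_force: [-8.0, -2.0, 23.8]
gripper_width: -0.001
```

The tile is at its hard stop: TCP at 0.0589 (0.059 expected) and force rising to 24 N. One last look while holding.

```bash
python3 -m pendant '[[-1,0,0,0,0],[-1,0,0,0,0],[-1,0,0,0,0]]'
python3 - <<'E'
from h import *
cv2.imwrite("pics/side6.png",imaging.read_camera('side')[:,:,::-1])
cv2.imwrite('pics/c6.png',cv2.resize(cv2.imread('pics/side6.png')[130:250,210:330],(600,600),interpolation=cv2.INTER_CUBIC))
s=status.sense(); print(s['ee_pos'],s['wrist_force'])
E
```

```text
time_s: 14.3
ee_pos: [0.5476, 0.1329, 0.059]
orientation: [[-0.242, 0.97, 0.001], [0.97, 0.242, 0.002], [0.002, 0.001, -1.0]]
wrist_force: [-8.1, -2.3, 24.9]
gripper_width: -0.003
[0.5475325 0.1329465 0.0589518] [-8.20871296 -3.20152742 24.70188049]
```

View pics/c6.png

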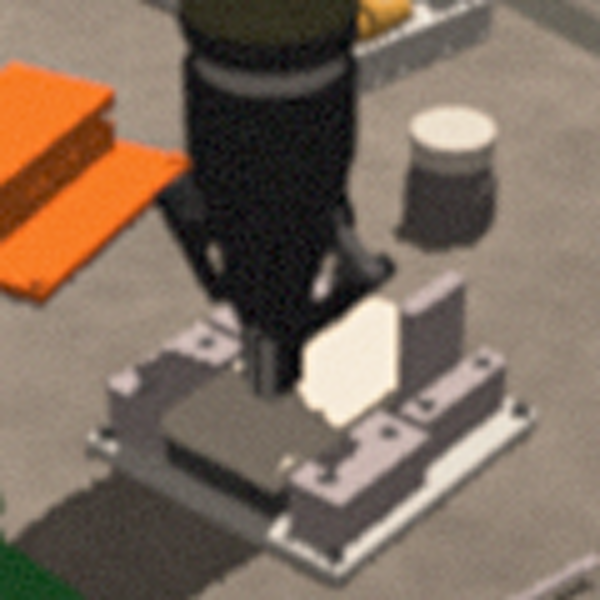

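The shut fingers press the tile at crop (265,385), and its face is level with the bars. The spacer stands upright in the gap at (430,330), clear of the gripper. Handing in.

```bash
python3 -c "
from bench import robot
print(robot.job_done())"
```

```text
the job is handed in; nothing more can be done
None
```

I moved the steel spacer from the foam case into the wide gap beside the thin bar (tile +x, −y side) and let it go. I then pressed the tile flush with shut fingers and handed in at about 14.3 s of the 43 s allowed, still holding it.

- **Spacer:** it touched the floor of the gap at TCP height 0.0787 m, which matches a foot 10 mm above the counter. After I opened the gripper and backed off, it stood upright with the tile still up, and it looked unchanged in the last picture.
- **Tile:** the fingers stopped at TCP height 0.059 m, the expected flush height. The vertical force held steady at about 25 N, with about 8 N sideways.
- **Bystanders:** those in the last crop, such as the jar, looked unmoved. I did not measure the fittings, meter, driver or collar again at the end.
- **Disagreement:** before the move, the two cameras differed by about 2.5 mm on the tile's sideways position. I used a value between them, corrected by viewing the held spacer from the side. It went in without any contact force on the way down.

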